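# Clamp the lens carrier to the first click

### The job

Slide the lens carrier along the fixture's ledge until it drops into the nest, then push the lever round so that the strap presses the carrier flush and comes fully home. Go on pushing only until the slip clutch clicks once: stop at that first click, and let the clutch neither click before the strap is home nor a second time. Leave the other things on the bench where they are.

Things in the scene. Friction and masses are not known exactly. Their poses are not given: they have to be found in the camera images.
- fixture: grey painted clamping fixture fixed on the bench, 260 x 132 mm, top (ledge and nest rim) 24 mm above the bench. Origin on the bench; x runs along the ledge towards the nest, y across it to the left, z up. The loading ledge spans x = -150 to +13 mm; on it two 12 mm high steel rails guide the carrier: 63 mm apart from x = -20 to +13 mm, flaring out to about 124 mm apart at x = -130 mm.
- nest (a point): centre of the nest's mouth, at the height of the rim (fixture x 55, y 0, z 24 mm; same axes as the fixture). The nest is a rectangular pocket 83 mm (x) by 62.5 mm (y), 18 mm deep. A light spring pad in its floor (2.4 N, rising to 3.4 N) holds the carrier 5 mm proud of the rim until the strap comes over it.
- carrier: loose aluminium block 80 (x) x 60 (y) x 18 mm (z) with two round black lens bores in its top, about 130 g. Origin: centre of its underside. It starts flat on the ledge between the flared rails, its x axis roughly along the fixture's. In the nest its origin is about 13 mm below the rim; flush under the strap it is 17 to 18 mm below the rim.
- strap (a joint): angle of the flat steel strap (28 mm wide, 9 mm thick, reaching 110 mm from the upright axis), rad: 0 open, clear of the nest; 1.3 home, across the middle of the nest 0.5 mm above the rim, against a stop. Grows counter-clockwise seen from above; the lever drives it; it stays where it is left (friction 0.2 N m). A 20 degree ramp on its leading edge presses the carrier down.
- lever_axis (a point): point on the upright axis of strap and lever, 75 mm above the bench, at the fixture's x 55, y -90 mm. The lever's hub carries there a small steel cam between two cheeks (top at 79 mm) that flips over once at each click; after one click the lever, nearly straight behind the strap before, is bent 0.52 rad further round.
- lever (a joint): slip of the clutch: angle of the lever relative to the strap, rad. 0: the lever carries the strap along. With the strap against its stop the lever gives springily, at most about 0.8 N m (8 N at the grip) at 0.13; past 0.26 it jumps on by itself to 0.52 = one click, where it stays. Every further click takes the same torque and 0.52 rad: the second comes past 0.79.
- lever_grip (a point): on the axis of the upright black grip at the lever's end, 100 mm from the lever axis, 85 mm above the bench. The grip is a round post, 19 mm diameter, from 57 to 125 mm above the bench, on a 16 mm wide dark bar. Strap open: the lever points to the fixture's -x, beside the ledge; push it counter-clockwise seen from above (to -y, then +x), 1.3 rad to bring the strap home.
- oil_bottle: bystander: small white bottle with black cap, 31 mm diameter, 59 mm high, origin under its centre
- tape_roll: bystander: tan tape roll lying flat, 100 mm diameter, 25 mm high, origin under its centre
- screwdriver: bystander: screwdriver with yellow handle, 126 mm long, lying, origin under its centre

How it is judged:
On the way:
1. the carrier has dropped into the nest (within 4 mm of its centre, at least 8 mm down) while the strap is still open (below 0.9 rad) (horizontal distance between carrier and nest below 0.004 m and z of carrier in the frame of nest below -0.008 m and value of joint strap below 0.9 rad), for 0.1 s.
At the end, for the whole second after the job is handed in: The carrier lies in the nest (within 4 mm of its centre), its top within 2.5 mm of flush, level and at rest; the strap is home (above 1.22 rad); the clutch has slipped exactly one click (lever 0.4 to 0.65 rad) (value of joint strap above 1.22 rad and value of joint lever between 0.4 and 0.65 rad and horizontal distance between carrier and nest below 0.004 m and z of carrier in the frame of nest below -0.0155 m and angle between carrier's own z axis and vertical below 0.04 rad and linear speed of carrier below 0.01 m/s); the robot touches nothing.
It fails at once if the clutch clicks a second time (lever past 0.8 rad) (value of joint lever above 0.8 rad).
It fails at once if the clutch clicks (lever past 0.3 rad) before the strap is home (below 1.2 rad) (value of joint lever above 0.3 rad and value of joint strap below 1.2 rad).
It fails at once if a bystander is moved more than 30 mm (distance of any of oil_bottle, tape_roll, screwdriver from where it was at the start of the episode above 0.03 m).
It also fails if it takes over 61 s, if anything falls off the work surface, if the arm or the gripper's body presses on something with over 40 N, if the wrist force passes 120 N, or if a joint passes its speed limit or range.

### The arm

A 7-joint arm with a two-finger parallel gripper is mounted at the origin on a cart in front of the work surface, level with it; the furniture and walls round the work are solid. World frame = base frame: x ahead of the robot, y to its left, z up, the work surface at z = 0. Lengths are in m, angles in rad, forces in N, time in s.
With the tool pointing down it reaches from about 0.4 to 0.9 m from the base axis. Payload 5.5 kg.
Tool frame: the origin (TCP) lies at the very end of the fingers, on their centre line; the grasp point (between the pads) lies 19 mm behind it; z points along the fingers, y is the line along which they close (so a half turn about z gives the same grasp; the last joint's range is limited). The gripper opens to 92 mm and grips with 3 to 60 N. Pads are 19 mm wide; open, the fingers measure 130 mm over their backs; the gripper's body (75 mm by 190 mm) begins 47 mm behind the grasp point.
Start: joints at [1.537, 0.501, -0.427, 1.55, 0.221, 1.138, -0.21], TCP at [0.19, -0.622, 0.227] pointing down, gripper open.
Joint ranges: [-2.88, 2.88], [-0.31, 2.03], [-1.54, 1.56], [0.2, 2.42], [-1.41, 4.55], [0.19, 2.02], [-2.57, 2.57]. Speed limits (rad/s): [2.57, 2.57, 3.14, 3.14, 3.14, 3.14, 3.14].

### API

Orientations are given as a unit quaternion [w, x, y, z].
In Python, from rig import get_obs, get_image, hand_in gives the robot as it stands.
- The arm moves only by the tool play_rows, never from a script. Its argument "steps" is a list that holds one entry, the list of rows, each a list of 5 numbers: the opening, from 0 (shut) to 1 (fully open), then the shift along the tool's x, y, z normalised to -1 to 1, where 1 is 0.025 m, then the turn about the tool's z normalised to -1 to 1, where 1 is 90 degrees. In form: [[[claw, dx, dy, dz, spin], ...]]. A call has 1 to 5 rows; each row shifts and turns the commanded pose from where the row before left it, along the tool's axes as they then stand; what a row does not reach is not made up. A row lasts 1/10 s, in which the tool goes at most 50 mm and 8.59 degrees, less where a joint would pass 70% of its speed; a pose out of reach is approached as far as the arm can. A call with a number of a shift or a turn outside -1 to 1 is refused whole. A call with a gripper value outside its range is refused whole. The fingers move at their own pace and stop on an object; "force" is the grip in N (left out, the last holds). Time passes only in rows, so rows that do not move let the fingers close. It gives the time, the measured TCP pose, the force, the opening and the grip force at its end, in the units of the state.
- get_obs(): the state, without advancing time (a new reading comes with each control period).
- get_image(name): name is "scene" or "top" or "wrist"; returns a dict with "color" (480x640x3 uint8, blue, green, red), "camera_matrix" (3x3 intrinsics, pixels), "dist" ([k1, k2, p1, p2, k3] as OpenCV has them; the pictures are not rectified), "cam_to_world" (4x4, takes a point from camera to world coordinates); the wrist camera has in their place "hand_eye" (4x4, takes a point from camera to tool coordinates, whose origin is the TCP and whose axes are the flange's). Camera axes: x right, y down, z forward; pixel columns grow to the right and rows downward; lengths in m; the calibration is good to about 2 mm. A picture is of the moment at which its call begins: read the wrist's pose just before it. There is no depth.
- hand_in(): hands the job in; it is judged then, once.
The state is a dict: "clock": time; "joint_positions": joint angles; "dq": joint speeds; "tau": joint torques, N m; "tool_pos": TCP position; "tool_rot": TCP orientation; "contact_force": force on the tool from outside, world axes, zero at the start; "moment": the same for the moment, N m; "opening": finger opening in m; "gripper_force": force on a finger pad.
Only numpy, scipy, OpenCV 4.12 (cv2) and the standard library are available. Lean on these libraries where they do the work, as an engineer would, in place of code of your own. Each camera call takes 0.05 s, during which the arm holds its last target. There are 200 camera calls.

## Working session

There is one attempt and no reset: what is moved stays moved. The work goes in short steps, Python scripts to look and compute and a tool call to move; the robot and the scene stay as the last step left them, time stands still between calls to the robot, and variables do not carry over. Pictures are saved under pics/ and viewed, at most 10 in all, crops included, and the job is handed in when it is done.

Besides the shell and the picture viewer there is one more tool, called after "Emit:" by a JSON object that holds its "op" and its "data". play_rows: Moves the arm, as the interface text tells. Its arguments: {"type":"object","properties":{"steps":{"type":"array"},"force":{"type":"number"}},"required":["steps"]}

```bash
mkdir -p pics; ls; python3 - <<'E'
from rig import *
import cv2,numpy as np
o=get_obs();print({k:np.round(v,3).tolist() for k,v in o.items()})
for n in ["scene","top"]:
    i=get_image(n);cv2.imwrite(f"pics/{n}0.png",i["color"]);print(n,i["camera_matrix"],i["dist"],np.round(i["cam_to_world"],4))
E
```

```text
pics
{'clock': 0.0, 'joint_positions': [1.537, 0.502, -0.427, 1.551, 0.221, 1.138, -0.21], 'dq': [0.0, 0.0, -0.002, 0.0, -0.001, 0.001, 0.002], 'tau': [-0.0, -56.659, -5.816, -27.911, -0.069, 0.031, 0.0], 'tool_pos': [0.19, -0.621, 0.226], 'tool_rot': [-0.001, 0.989, 0.148, -0.0], 'contact_force': [-0.244, -1.138, -0.25], 'moment': [-0.025, 0.007, 0.012], 'gripper_force': 0.0, 'opening': 0.092}
scene [[463.75164408   0.         314.874961  ]
 [  0.         463.75164408 241.21340958]
 [  0.           0.           1.        ]] [0.00652313 0.         0.         0.         0.        ] [[-0.8823 -0.1916  0.4298  0.1031]
 [-0.4701  0.4035 -0.785   0.8375]
 [-0.023  -0.8947 -0.4461  0.5626]
 [ 0.      0.      0.      1.    ]]
top [[474.71441122   0.         320.53193912]
 [  0.         474.71441122 233.82981276]
 [  0.           0.           1.        ]] [-0.04701304  0.          0.          0.          0.        ] [[-0.0205 -0.9973  0.0701  0.4716]
 [-0.9998  0.0203 -0.0039  0.0142]
 [ 0.0024 -0.0701 -0.9975  0.9967]
 [ 0.      0.      0.      1.    ]]
```

View pics/top0.png

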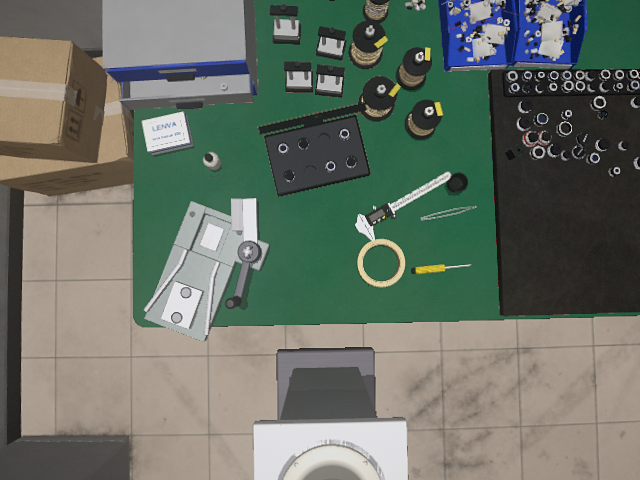

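View pics/scene0.png

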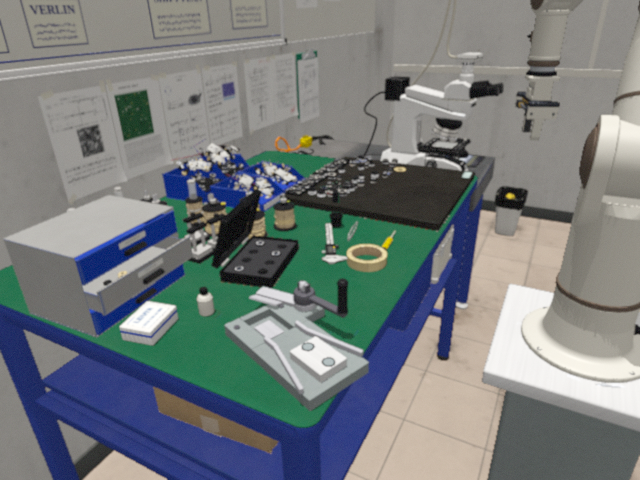

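The top view shows the fixture at about (205,270), with the carrier at (182,304), the nest at (211,237), the lever hub at (248,252) and the grip at (233,303). The bottle is at (212,160), the tape roll at (381,263) and the screwdriver at (440,268). I'll enlarge this area.

```bash
python3 - <<'E'
import cv2
a=cv2.imread("pics/top0.png")[190:345,135:285]
cv2.imwrite("pics/c1.png",cv2.resize(a,None,fx=3.8,fy=3.8,interpolation=cv2.INTER_CUBIC))
E
```

```text
(no output)
```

View pics/c1.png

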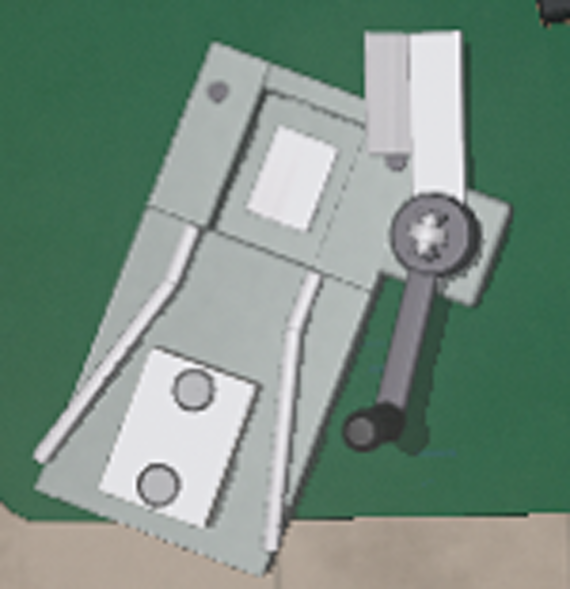

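```bash
cat >h.py <<'E'
import cv2,numpy as np
K=np.array([[474.71441122,0,320.53193912],[0,474.71441122,233.82981276],[0,0,1]])
D=np.array([-0.04701304,0,0,0,0])
T=np.array([[-0.0205,-0.9973,0.0701,0.4716],[-0.9998,0.0203,-0.0039,0.0142],[0.0024,-0.0701,-0.9975,0.9967],[0,0,0,1]])
def bp(uv,z,K=K,D=D,T=T):
    uv=np.array(uv,float).reshape(-1,1,2)
    n=cv2.undistortPoints(uv,K,D)[:,0]
    d=np.c_[n,np.ones(len(n))]@T[:3,:3].T
    z=np.broadcast_to(z,len(d))
    return T[:3,3]+d*((z-T[2,3])/d[:,2])[:,None]
def crop(p,x0=135,y0=190,f=3.8): return (np.array(p,float)+.5)/f-.5+[x0,y0]
def rigid(A,B):
    A=np.array(A);B=np.array(B);a=A-A.mean(0);b=B-B.mean(0)
    th=np.arctan2((a[:,0]*b[:,1]-a[:,1]*b[:,0]).sum(),(a*b).sum())
    R=np.array([[np.cos(th),-np.sin(th)],[np.sin(th),np.cos(th)]])
    t=B.mean(0)-R@A.mean(0);return th,R,t,B-(A@R.T+t)
E
python3 - <<'E'
from h import *
F=[[110,66],[-150,66],[-150,-66],[96.5,31.25],[13.5,31.25],[13.5,-31.25],[55,-90]]
z=np.array([24]*6+[79])/1e3
uv=[(212,42),(37,488),(265,575),(265,92),(212,228),(320,270),(430,235)]
W=bp(crop(uv),z)
th,R,t,r=rigid(np.array(F)/1e3,W[:,:2]);print("fix",th,t,"\n",np.round(r*1e3,1))
C=bp(crop([(153,347),(260,383),(208,527),(100,490)]),.042)
thc,Rc,tc,r=rigid(np.array([[40,30],[40,-30],[-40,-30],[-40,30]])/1e3,C[:,:2]);print("car",thc,tc,np.round(r*1e3,1),"in fix",(tc-t)@R)
g=bp(crop([(362,430)]),.125)[0];print("grip",g,"fix",(g[:2]-t)@R)
print("nest",R@[.055,0]+t,"axis",R@[.055,-.09]+t)
E
```

```text
fix -0.3828472083768109 [0.48806646 0.25596532] 
 [[-0.5  2.3]
 [ 1.2  0.6]
 [ 2.4  0. ]
 [-3.1  0.5]
 [ 0.6 -1.5]
 [ 0.1 -2. ]
 [-0.7  0.1]]
car -0.3526997072664451 [0.40232944 0.29086183] [[-0.5 -0. ]
 [ 0.2 -0.6]
 [ 0.4 -0.2]
 [-0.1  0.8]] in fix [-0.09256612  0.00034199]
grip [0.41000004 0.17888669 0.125     ] fix [-0.04362106 -0.10066123]
nest [0.53908472 0.23541935] axis [0.50546405 0.15193492]
```

Emit:
{"op": "play_rows", "data": {"steps": [[[1, 0.97, -1, 0, 0], [1, 0.97, -1, 0, 0], [1, 0.97, -1, 0, 0], [1, 0.97, -1, 0, 0], [1, 0.97, -1, 0, 0]]]}}

```text
clock: 0.6
tool_pos: [0.2698, -0.4649, 0.2263]
tool_rot: [-0.0, 0.989, 0.148, -0.0]
contact_force: [0.2, -0.3, 0.3]
opening: 0.0919
gripper_force: 0.0
```

Emit:
{"op": "play_rows", "data": {"steps": [[[1, 0.97, -1, 0, 0], [1, 0.97, -1, 0, 0], [1, 0.97, -1, 0, 0], [1, 0.97, -1, 0, 0], [1, 0.97, -1, 0, 0]]]}}

```text
clock: 1.1
tool_pos: [0.3491, -0.3101, 0.2265]
tool_rot: [-0.0, 0.989, 0.148, -0.0]
contact_force: [1.2, 0.4, 0.9]
opening: 0.0919
gripper_force: 0.0
```

Emit:
{"op": "play_rows", "data": {"steps": [[[1, 0.97, -1, 0, 0], [1, 0.97, -1, 0, 0], [1, 0.97, -1, 0, 0], [1, 0.97, -1, 0, 0], [1, 0.97, -1, 0, 0]]]}}

```text
clock: 1.6
tool_pos: [0.4284, -0.1553, 0.2266]
tool_rot: [0.0, 0.989, 0.148, -0.0]
contact_force: [-0.2, 0.7, -0.7]
opening: 0.0917
gripper_force: 0.0
```

Emit:
{"op": "play_rows", "data": {"steps": [[[1, 0.4, -1, 0, 0], [1, 0.3, -1, 0, 0], [1, 0.3, -1, 0, 0], [1, 0.3, -1, 0, 0], [1, 0.3, -1, 0, 0]]]}}

```text
clock: 2.1
tool_pos: [0.4295, -0.0243, 0.2265]
tool_rot: [0.0, 0.989, 0.148, -0.0]
contact_force: [0.3, 0.1, -0.4]
opening: 0.092
gripper_force: 0.0
```

```bash
python3 -c "
from rig import *
o=get_obs();print(o['joint_positions'],o['tool_pos'],o['tool_rot'])"
```

```text
[ 0.79572996  0.1345831  -0.85248384  2.06076157  0.12084919  0.99577797
 -1.39222045] [ 0.4295143  -0.02430964  0.22652767] [ 4.90482411e-05  9.89007104e-01  1.47867800e-01 -2.42688170e-04]
```

Emit:
{"op": "play_rows", "data": {"steps": [[[1, 0.2, -1, 0, 0], [1, 0.2, -1, 0, 0], [1, 0.2, -1, 0, 0], [1, 0.2, -1, 0, 0], [1, 0.2, -1, 0, 0]]]}}

```text
clock: 2.6
tool_pos: [0.4168, 0.1023, 0.2266]
tool_rot: [0.0, 0.989, 0.148, -0.0]
contact_force: [1.0, -0.3, -0.2]
opening: 0.0918
gripper_force: 0.0
```

Emit:
{"op": "play_rows", "data": {"steps": [[[1, 0.2, -1, 0, 0], [1, 0.2, -1, 0, 0], [1, 0.2, -1, 0, 0], [1, 0.2, -1, 0, 0], [1, 0.2, -1, 0, 0]]]}}

```text
clock: 3.1
tool_pos: [0.4043, 0.2291, 0.2265]
tool_rot: [0.0, 0.989, 0.148, -0.0]
contact_force: [0.1, -0.1, -0.1]
opening: 0.0917
gripper_force: 0.0
```

Emit:
{"op": "play_rows", "data": {"steps": [[[1, 0, 0, 0, -0.095], [1, 0, 0, 0, -0.095], [1, 0, 0, 0, -0.095], [1, 0, 0, 0, -0.095], [1, 0, 0, 0, -0.095]]]}}

```text
clock: 3.6
tool_pos: [0.4044, 0.2281, 0.2265]
tool_rot: [0.0, 0.866, 0.501, -0.0]
contact_force: [0.7, 0.1, -0.5]
opening: 0.0918
gripper_force: 0.0
```

Emit:
{"op": "play_rows", "data": {"steps": [[[1, 0, 0, 0, -0.09], [1, 0, 0, 0, 0]]]}}

```text
clock: 3.8
tool_pos: [0.4044, 0.2282, 0.2264]
tool_rot: [-0.0, 0.829, 0.559, -0.0]
contact_force: [-0.0, -0.8, 0.6]
opening: 0.0915
gripper_force: 0.0
```

```bash
cat >>h.py <<'E'
t=np.array([0.48807,0.25597]);TH=-0.3828
R=np.array([[np.cos(TH),-np.sin(TH)],[np.sin(TH),np.cos(TH)]])
from scipy.spatial.transform import Rotation
def state():
    from rig import get_obs
    o=get_obs();p=o['tool_pos'];M=Rotation.from_quat(np.r_[o['tool_rot'][1:],o['tool_rot'][0]]).as_matrix()
    print('j',np.round(o['joint_positions'],2),'tcp',np.round(p,4),'fix',np.round((p[:2]-t)@R*1e3,1),'F_fix',np.round(np.array(o['contact_force'])[:2]@R,1),'Fz',round(o['contact_force'][2],1),'x head',np.arctan2(M[1,0],M[0,0]),'clk',o['clock'],'op',o['opening'],'gf',o['gripper_force'])
    return o,p,M
def wd(d,M):  # world shift -> row units
    return np.round(M.T@np.array(d)/.025,2)
E
python3 - <<'E'
from h import *
from rig import get_image
o,p,M=state()
i=get_image("wrist");cv2.imwrite("pics/w1.png",i["color"]);print(i["camera_matrix"],i["dist"],i["hand_eye"].round(4))
E
```

```text
j [ 0.45  0.33 -1.19  1.98  0.36  1.06 -1.29] tcp [0.4044 0.2282 0.2264] fix [-67.2 -57.1] F_fix [ 0.3 -0.7] Fz 0.6 x head 1.1855340295148762 clk 3.8 op 0.09154666393156233 gf 0.0
[[364.22770623   0.         319.95275815]
 [  0.         364.22770623 237.45019424]
 [  0.           0.           1.        ]] [-0.05878756  0.          0.          0.          0.        ] [[ 1.000e-04 -9.693e-01 -2.458e-01  6.620e-02]
 [ 1.000e+00  2.000e-04 -2.000e-04  7.000e-04]
 [ 3.000e-04 -2.458e-01  9.693e-01 -1.579e-01]
 [ 0.000e+00  0.000e+00  0.000e+00  1.000e+00]]
```

View pics/w1.png

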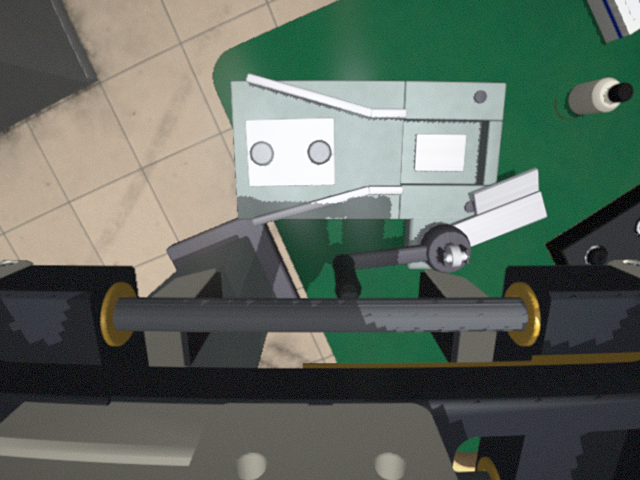

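The wrist view shows the fixture at (232..505, 82..218), the carrier at (247..335, 119..186), the nest around (443,152), the hub at (447,248) and the grip at (345,275). I'll enlarge this view to get a better fit.

```bash
python3 - <<'E'
import cv2
a=cv2.imread("pics/w1.png")[70:280,225:555]
cv2.imwrite("pics/c2.png",cv2.resize(a,None,fx=2.4,fy=2.4,interpolation=cv2.INTER_CUBIC))
E
```

```text
(no output)
```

View pics/c2.png

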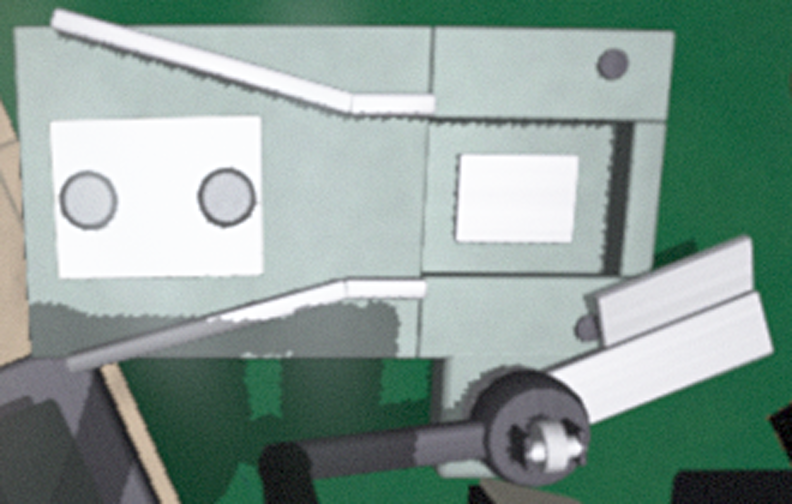

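```bash
cat >>h.py <<'E'
Kw=np.array([[364.2277,0,319.95276],[0,364.2277,237.45019],[0,0,1]]);Dw=np.array([-0.05878756,0,0,0,0])
HE=np.array([[1e-4,-.9693,-.2458,.0662],[1,2e-4,-2e-4,7e-4],[3e-4,-.2458,.9693,-.1579],[0,0,0,1]])
def Tw(p,M):
    A=np.eye(4);A[:3,:3]=M;A[:3,3]=p;return A@HE
E
python3 - <<'E'
from h import *
o,p,M=state();T=Tw(p,M)
F=np.array([[-150,66],[110,66],[-150,-66],[96.5,31.25],[96.5,-31.25],[13.5,31.25],[13.5,-31.25],[13,66],[13,-66],[55,-90]])/1e3
uv=[(14,27),(674,31),(31,357),(634,121),(621,275),(430,118),(422,272),(434,27),(417,357),(553,445)]
W=bp(crop(uv,225,70,2.4),np.array([.024]*9+[.079]),Kw,Dw,T)
th,R2,t2,r=rigid(F,W[:,:2]);print(th,t2,"\n",(r*1e3).round(1).tolist())
C=bp(crop([(51,123),(261,117),(263,275),(58,278)],225,70,2.4),.042,Kw,Dw,T)
thc,Rc,tc,r=rigid(np.array([[-40,30],[40,30],[40,-30],[-40,-30]])/1e3,C[:,:2]);print("car",thc,tc,np.round(r*1e3,1).tolist(),"in fix",(tc-t2)@R2)
print("nest",R2@[.055,0]+t2,"axis",R2@[.055,-.09]+t2)
E
```

```text
j [ 0.45  0.33 -1.19  1.98  0.36  1.06 -1.29] tcp [0.4044 0.2281 0.2264] fix [-67.2 -57. ] F_fix [-0.1  0.2] Fz -0.7 x head 1.1812055886661608 clk 3.85 op 0.09184713567580122 gf 0.0
-0.3891257242061899 [0.48890854 0.25878198] 
 [[0.1, -1.1], [-1.1, -0.4], [0.7, -0.1], [-0.5, -0.4], [0.5, 0.1], [0.0, -0.6], [0.4, 1.0], [0.3, -1.3], [0.3, 0.1], [-0.7, 2.7]]
car -0.3730742220169794 [0.40250554 0.29333887] [[0.2, -1.1], [-0.4, -0.1], [0.1, 0.5], [0.1, 0.7]] in fix [-0.09305379 -0.00080609]
nest [0.5397968 0.2379161] axis [0.50565263 0.1546444 ]
```

Emit:
{"op": "play_rows", "data": {"steps": [[[1, 0.8, -0.35, 0.5, 0], [1, 0.8, -0.35, 0.8, 0], [1, 0.74, -0.34, 0.8, 0], [1, 0, 0, 1, 0], [1, 0, 0, 1, 0]]]}}

```text
clock: 4.35
tool_pos: [0.4024, 0.2932, 0.1233]
tool_rot: [-0.0, 0.83, 0.557, 0.0]
contact_force: [1.1, 0.2, 0.0]
opening: 0.0917
gripper_force: 0.0
```

Emit:
{"op": "play_rows", "data": {"steps": [[[1, 0, 0, 1, 0], [1, 0, 0, 1, 0], [1, 0, 0, 0.8, 0], [1, 0, 0, 0.5, 0], [1, 0, 0, 0, 0]]]}}

```text
clock: 4.85
tool_pos: [0.4017, 0.2916, 0.0404]
tool_rot: [0.0, 0.83, 0.557, -0.001]
contact_force: [-0.2, -0.4, 0.2]
opening: 0.0918
gripper_force: 0.0
```

```bash
sed -i 's/^t=.*/t=np.array([0.4886,0.2577]);TH=-0.387/' h.py; python3 - <<'E'
from h import *
state()
E
```

```text
j [ 0.01  0.66 -0.87  2.05  0.73  0.78 -1.7 ] tcp [0.4017 0.2916 0.0404] fix [-93.3  -1.4] F_fix [-0.1 -0.5] Fz 0.2 x head 1.1825276528543622 clk 4.85 op 0.09178419223394949 gf 0.0
```

Emit:
{"op": "play_rows", "data": {"steps": [[[1, 0, 0, 0.48, 0], [1, 0, 0, 0, 0]]]}}

```text
clock: 5.05
tool_pos: [0.4027, 0.292, 0.0293]
tool_rot: [0.0, 0.83, 0.558, -0.0]
contact_force: [0.5, -0.2, -0.5]
opening: 0.092
gripper_force: 0.0
```

Emit:
{"op": "play_rows", "data": {"steps": [[[0.7, 0, 0, 0, 0], [0.7, 0, 0, 0, 0], [0.7, 0, 0, 0, 0], [0.7, 0, 0, 0, 0]]], "force": 4}}

```text
clock: 5.45
tool_pos: [0.403, 0.2926, 0.0302]
tool_rot: [0.0, 0.83, 0.558, 0.0]
contact_force: [-0.3, 0.3, 3.1]
opening: 0.08
gripper_force: 4.0
```

```bash
python3 - <<'E'
from h import *
state()
E
```

```text
j [-0.    0.68 -0.85  2.05  0.75  0.76 -1.71] tcp [0.403  0.2926 0.0302] fix [-92.5   0. ] F_fix [-0.4  0.2] Fz 3.1 x head 1.1842532031005577 clk 5.45 op 0.08000484331687045 gf 3.987571969628334
```

Emit:
{"op": "play_rows", "data": {"steps": [[[0.7, 0, 0.6, -0.04, 0], [0.7, 0, 0.8, 0, 0], [0.7, 0, 0.6, 0, 0], [0.7, 0, 0.4, 0, 0], [0.7, 0, 0, 0, 0]]]}}

```text
clock: 5.95
tool_pos: [0.4597, 0.2688, 0.0306]
tool_rot: [0.0, 0.831, 0.557, 0.0]
contact_force: [0.4, 0.0, -1.3]
opening: 0.0798
gripper_force: 4.0
```

```bash
python3 - <<'E'
from h import *
state()
E
```

```text
j [ 0.07  0.72 -0.84  1.96  0.75  0.8  -1.59] tcp [0.4597 0.2688 0.0306] fix [-31.   -0.7] F_fix [0.4 0.2] Fz -1.3 x head 1.1815207370163707 clk 5.95 op 0.07981034293261104 gf 3.98910328745842
```

Emit:
{"op": "play_rows", "data": {"steps": [[[0.7, 0, 0.4, 0, 0], [0.7, 0, 0.5, 0, 0], [0.7, 0, 0.5, 0, 0], [0.7, 0, 0.4, 0, 0], [0.7, 0, 0.4, 0, 0]]]}}

```text
clock: 6.45
tool_pos: [0.5102, 0.2485, 0.0307]
tool_rot: [0.0, 0.83, 0.558, 0.0]
contact_force: [-0.0, -0.3, -1.3]
opening: 0.08
gripper_force: 4.0
```

Emit:
{"op": "play_rows", "data": {"steps": [[[0.7, 0, 0.4, 0, 0], [0.7, 0, 0.4, 0, 0], [0.7, 0, 0, 0, 0], [0.7, 0, 0, 0, 0]]]}}

```text
clock: 6.85
tool_pos: [0.5276, 0.2414, 0.0306]
tool_rot: [-0.0, 0.83, 0.558, -0.0]
contact_force: [-0.4, -0.1, -2.2]
opening: 0.0803
gripper_force: 4.0
```

```bash
python3 - <<'E'
from h import *
from rig import get_image
state()
for n in ["top","wrist"]:
    i=get_image(n)["color"];cv2.imwrite(f"pics/{n}2.png",i)
a=cv2.imread("pics/top2.png")[180:330,130:280]
b=cv2.imread("pics/wrist2.png")[:300,120:520]
cv2.imwrite("pics/c3.png",np.hstack([cv2.resize(a,(400,400)),cv2.resize(b,(400,300)) if 0 else cv2.copyMakeBorder(b,0,100,0,0,0)]))
E
```

```text
j [ 0.14  0.78 -0.83  1.85  0.75  0.86 -1.45] tcp [0.5276 0.2414 0.0306] fix [42.2 -0.3] F_fix [-0.3 -0.2] Fz -2.2 x head 1.1840557110210486 clk 6.85 op 0.08030189194695729 gf 3.9897137135267258
```

View pics/c3.png

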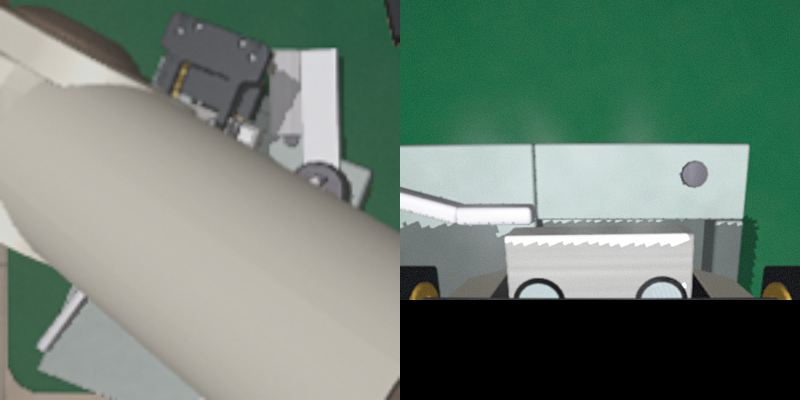

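The arm covers most of the top view. In the wrist view the carrier's left edge runs from (225,236) to (413,236), the nest's near edge meets the rim at (257,218), its far edge at about (433,220), and the fixture's far corner is at (469,145).

```bash
python3 - <<'E'
from h import *
o,p,M=state();T=Tw(p,M)
f=lambda u,z:((bp(u,z,Kw,Dw,T)[:,:2]-t)@R*1e3).round(1).tolist()
print("fixture pts far corner(110,66), ledge(13,66), nest(13.5,31.25),(96.5,31.25)",f([(469,145),(253,145),(257,219),(433,220)],.024))
print("carrier",f([(225,236),(413,236)],.043))
E
```

```text
j [ 0.14  0.78 -0.83  1.85  0.75  0.86 -1.45] tcp [0.527  0.2417 0.0307] fix [41.6 -0.3] F_fix [ 0.  -0.7] Fz -0.5 x head 1.1851649642419702 clk 6.95 op 0.07978764898689286 gf 3.98976668715477
fixture pts far corner(110,66), ledge(13,66), nest(13.5,31.25),(96.5,31.25) [[108.3, 66.6], [12.7, 66.1], [13.2, 32.9], [94.6, 32.6]]
carrier [[2.9, 29.6], [80.7, 29.7]]
```

Emit:
{"op": "play_rows", "data": {"steps": [[[0.7, 0, 0.25, 0, 0], [0.7, 0, 0.25, 0, 0], [0.7, 0, 0, 0, 0], [0.7, 0, 0, 0.1, 0], [0.7, 0, 0, 0.1, 0]]]}}

```text
clock: 7.45
tool_pos: [0.5401, 0.237, 0.0262]
tool_rot: [0.0, 0.83, 0.558, 0.001]
contact_force: [0.7, -1.3, 3.7]
opening: 0.0804
gripper_force: 4.1
```

```bash
python3 - <<'E'
from h import *
state()
E
```

```text
j [ 0.14  0.8  -0.82  1.82  0.76  0.87 -1.44] tcp [0.5401 0.237  0.0262] fix [55.5  0.3] F_fix [ 1.2 -0.9] Fz 3.7 x head 1.1844111365061267 clk 7.45 op 0.08037000764777669 gf 4.081881120800972
```

Emit:
{"op": "play_rows", "data": {"steps": [[[1, 0, 0, -0.1, 0], [1, 0, 0, 0, 0], [1, 0, 0, 0, 0], [1, 0, 0, 0, 0]]]}}

```text
clock: 7.85
tool_pos: [0.539, 0.2368, 0.0281]
tool_rot: [-0.0, 0.83, 0.558, -0.0]
contact_force: [0.5, -0.6, -0.6]
opening: 0.0917
gripper_force: 0.0
```

```bash
python3 - <<'E'
from h import *
from rig import get_image
state()
i=get_image("wrist")["color"];cv2.imwrite("pics/w3.png",i)
cv2.imwrite("pics/c4.png",cv2.resize(i[120:310,120:520],None,fx=2,fy=2,interpolation=cv2.INTER_CUBIC))
E
```

```text
j [ 0.14  0.79 -0.82  1.82  0.75  0.87 -1.43] tcp [0.539  0.2368 0.0281] fix [54.6 -0.4] F_fix [ 0.7 -0.4] Fz -0.6 x head 1.1845461191264457 clk 7.85 op 0.09173895858228653 gf 0.0
```

View pics/c4.png

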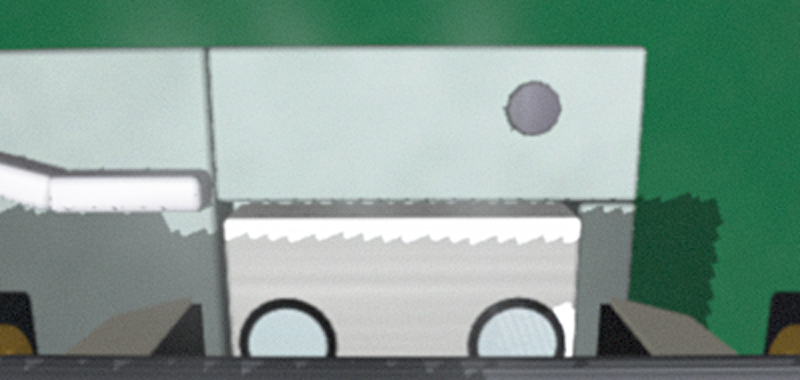

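The carrier is in the nest: its image shrank from 188 to 177 px, which puts it about 12 mm lower, and it lies inside the nest edges. Next I lift, close the fingers and go to the lever.

Emit:
{"op": "play_rows", "data": {"steps": [[[1, 0, 0, -0.8, 0], [1, 0, 0, -1, 0], [1, 0, 0, -1, 0], [0, 0, 0, -1, 0], [0, 0, 0, -1, 0]]]}}

```text
clock: 8.4
tool_pos: [0.5392, 0.2371, 0.1508]
tool_rot: [0.0, 0.83, 0.558, 0.0]
contact_force: [0.7, -1.0, 0.3]
opening: 0.0804
gripper_force: 0.0
```

Emit:
{"op": "play_rows", "data": {"steps": [[[0, -0.7, -1, 0, 0], [0, -0.7, -1, 0, 0], [0, -0.7, -1, 0, 0], [0, -0.7, -0.94, 0, 0], [0, 0, 0, 0, 0]]]}}

```text
clock: 8.9
tool_pos: [0.4178, 0.2079, 0.1488]
tool_rot: [0.001, 0.829, 0.559, -0.002]
contact_force: [0.5, 0.1, 0.9]
opening: 0.0404
gripper_force: 0.0
```

```bash
python3 - <<'E'
from h import *
from rig import get_image
state()
i=get_image("top")["color"];cv2.imwrite("pics/t4.png",i)
j=get_image("wrist")["color"];cv2.imwrite("pics/w4.png",j)
cv2.imwrite("pics/c5.png",np.hstack([cv2.resize(i[180:330,130:280],(400,400)),cv2.resize(j[:,120:520],(400,480))[:400]]))
E
```

```text
j [ 0.37  0.45 -1.07  2.05  0.5   0.93 -1.36] tcp [0.4178 0.2079 0.1488] fix [-46.8 -72.8] F_fix [0.5 0.2] Fz 0.9 x head 1.1875396658738788 clk 8.9 op 0.040355373262877824 gf 0.0
```

View pics/c5.png

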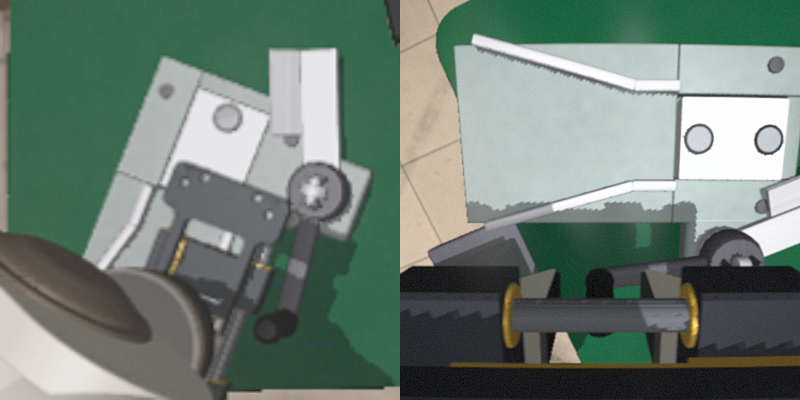

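The carrier sits square in the nest. The strap is still open, and the grip is at about (233,303) in full top-view pixels. I'll close the fingers and descend beside the grip.

Emit:
{"op": "play_rows", "data": {"steps": [[[0, 0.08, 0.08, 0, 0], [0, 0, 0, 0, 0], [0, 0, 0, 0, 0], [0, 0, 0, 0, 0], [0, 0, 0, 0.6, 0]]]}}

```text
clock: 9.5
tool_pos: [0.4256, 0.2111, 0.1339]
tool_rot: [0.0, 0.83, 0.558, 0.002]
contact_force: [-0.1, -0.5, 0.5]
opening: 0.0006
gripper_force: 0.0
```

Emit:
{"op": "play_rows", "data": {"steps": [[[0, 0, 0, 0.8, 0], [0, 0, 0, 0.8, 0], [0, 0, 0, 0.74, 0], [0, 0, 0, 0, 0]]]}}

```text
clock: 9.9
tool_pos: [0.422, 0.2091, 0.0719]
tool_rot: [-0.001, 0.83, 0.558, -0.003]
contact_force: [-0.8, -0.5, 0.3]
opening: 0.0006
gripper_force: 0.0
```

```bash
python3 - <<'E'
from h import *
state()
E
```

```text
j [ 0.24  0.58 -0.93  2.09  0.66  0.8  -1.48] tcp [0.422  0.2091 0.0719] fix [-43.3 -70.2] F_fix [-0.5 -0.8] Fz 0.3 x head 1.1849080171154884 clk 9.9 op 0.0005779542694265651 gf 0.0
```

Emit:
{"op": "play_rows", "data": {"steps": [[[0, -0.3, 0, 0, 0], [0, -0.2, 0, 0, 0], [0, -0.1, 0, 0, 0], [0, -0.1, 0, 0, 0], [0, 0, 0, 0, 0]]]}}

```text
clock: 10.4
tool_pos: [0.4181, 0.1938, 0.0753]
tool_rot: [0.0, 0.83, 0.558, 0.001]
contact_force: [0.4, 2.2, -0.4]
opening: 0.0001
gripper_force: 0.9
```

```bash
python3 - <<'E'
from h import *
state()
E
```

```text
j [ 0.29  0.56 -0.95  2.12  0.65  0.79 -1.46] tcp [0.4181 0.1938 0.0753] fix [-41.2 -85.8] F_fix [-0.5  2.2] Fz -0.4 x head 1.1838129325756972 clk 10.4 op 7.536085777816074e-05 gf 0.8682037191465497
```

Emit:
{"op": "play_rows", "data": {"steps": [[[0, -0.335, 0, 0, -0.0556], [0, -0.335, 0, 0, -0.0556], [0, -0.335, 0, 0, -0.0556], [0, -0.335, 0, 0, -0.0556], [0, -0.335, 0, 0, -0.0556]]]}}

```text
clock: 10.9
tool_pos: [0.4096, 0.1543, 0.0754]
tool_rot: [-0.0, 0.688, 0.726, 0.001]
contact_force: [-0.3, 4.3, 0.0]
opening: 0.0005
gripper_force: 2.3
```

```bash
cat >>h.py <<'E'
def lev():
    o,p,M=state();q=(p[:2]-t)@R*1e3-[55,-90];a=np.degrees(np.arctan2(q[1],q[0]))%360
    f=np.array(o['contact_force'])[:2]@R;u=q/np.hypot(*q)
    print('r',np.hypot(*q).round(1),'ang',a.round(1),'Ft',(f@[-u[1],u[0]]).round(2),'Fr',(f@u).round(2),'head',(np.degrees(np.arctan2(M[1,0],M[0,0])-TH)).round(1))
E
python3 -c "
from h import *
lev()"
```

```text
j [ 0.46  0.58 -1.06  2.17  0.72  0.8  -1.02] tcp [0.4096 0.1543 0.0754] fix [ -34.2 -125.5] F_fix [-1.9  3.9] Fz 0.0 x head 1.6253202899663048 clk 10.9 op 0.0004896718198877042 gf 2.278641688171774
r 96.0 ang 201.7 Ft -4.29 Fr 0.31 head 115.3
```

Emit:
{"op": "play_rows", "data": {"steps": [[[0, -0.335, 0, 0, -0.0556], [0, -0.335, 0, 0, -0.0556], [0, -0.335, 0, 0, -0.0556]]]}}

```text
clock: 11.2
tool_pos: [0.413, 0.1291, 0.0753]
tool_rot: [0.0, 0.587, 0.81, 0.001]
contact_force: [0.1, 2.8, 0.0]
opening: 0.0005
gripper_force: 1.7
```

```bash
python3 -c "
from h import *
lev()"
```

```text
j [ 0.56  0.61 -1.13  2.18  0.77  0.83 -0.74] tcp [0.413  0.1291 0.0753] fix [ -21.5 -147.6] F_fix [-0.9  2.6] Fz 0.0 x head 1.8871173595940762 clk 11.2 op 0.0005274719879561496 gf 1.6900882520712912
r 95.8 ang 217.0 Ft -2.67 Fr -0.84 head 130.3
```

Emit:
{"op": "play_rows", "data": {"steps": [[[0, -0.335, 0, 0, -0.0556], [0, -0.335, 0, 0, -0.0556], [0, -0.335, 0, 0, -0.0556]]]}}

```text
clock: 11.5
tool_pos: [0.4226, 0.1063, 0.0753]
tool_rot: [0.0, 0.476, 0.879, 0.001]
contact_force: [-1.6, 4.6, 0.8]
opening: 0.0001
gripper_force: 2.1
```

```bash
python3 -c "
from h import *
lev()"
```

```text
j [ 0.65  0.66 -1.18  2.17  0.82  0.87 -0.47] tcp [0.4226 0.1063 0.0753] fix [  -4.  -165.2] F_fix [-3.2  3.6] Fz 0.8 x head 2.149244551318029 clk 11.5 op 0.0001495934600568675 gf 2.0727684209123254
r 95.6 ang 231.9 Ft -4.77 Fr -0.84 head 145.3
```

Emit:
{"op": "play_rows", "data": {"steps": [[[0, -0.335, 0, 0, -0.0556], [0, 0, 0, 0, 0]]]}}

```text
clock: 11.7
tool_pos: [0.4273, 0.0986, 0.075]
tool_rot: [-0.0, 0.439, 0.898, 0.001]
contact_force: [-1.1, 3.0, 2.1]
opening: 0.0007
gripper_force: 1.7
```

```bash
python3 -c "
from h import *
lev()"
```

```text
j [ 0.67  0.67 -1.19  2.17  0.84  0.89 -0.38] tcp [0.4273 0.0986 0.075 ] fix [   3.3 -170.5] F_fix [-2.2  2.3] Fz 2.1 x head 2.231814308692265 clk 11.7 op 0.0006501497328247839 gf 1.687898172531277
r 95.7 ang 237.3 Ft -3.09 Fr -0.8 head 150.0
```

Emit:
{"op": "play_rows", "data": {"steps": [[[0, -0.2, 0, 0, -0.0333], [0, -0.2, 0, 0, -0.0333]]]}}

```text
clock: 11.9
tool_pos: [0.4325, 0.0917, 0.075]
tool_rot: [-0.0, 0.391, 0.92, 0.0]
contact_force: [-2.9, 4.4, 1.9]
opening: 0.0005
gripper_force: 2.2
```

```bash
python3 -c "
from h import *
lev()"
```

```text
j [ 0.7   0.7  -1.21  2.16  0.86  0.91 -0.27] tcp [0.4325 0.0917 0.075 ] fix [  10.7 -174.9] F_fix [-4.4  3. ] Fz 1.9 x head 2.3375555970108595 clk 11.9 op 0.0005025725895614673 gf 2.186771188862622
r 95.7 ang 242.4 Ft -5.29 Fr -0.63 head 156.1
```

Emit:
{"op": "play_rows", "data": {"steps": [[[0, -0.2, 0, 0, -0.0333], [0, 0, 0, 0, 0]]]}}

```text
clock: 12.1
tool_pos: [0.436, 0.0878, 0.0748]
tool_rot: [-0.001, 0.368, 0.93, 0.0]
contact_force: [-2.5, 4.9, 2.3]
opening: 0.0007
gripper_force: 2.5
```

```bash
python3 -c "
from h import *
lev()
from rig import get_image
i=get_image('top')['color'];cv2.imwrite('pics/t5.png',i)
j=get_image('wrist')['color'];cv2.imwrite('pics/w5.png',j)
cv2.imwrite('pics/c6.png',np.hstack([cv2.resize(i[180:330,130:280],(400,400)),cv2.resize(j[:,120:520],(400,480))[:400]]))"
```

```text
j [ 0.71  0.71 -1.22  2.15  0.87  0.92 -0.21] tcp [0.436  0.0878 0.0748] fix [  15.4 -177.2] F_fix [-4.1  3.6] Fz 2.3 x head 2.387814451253966 clk 12.1 op 0.0007021885060829268 gf 2.5004624342545867
r 95.7 ang 245.6 Ft -5.24 Fr -1.53 head 159.0
```

View pics/c6.png

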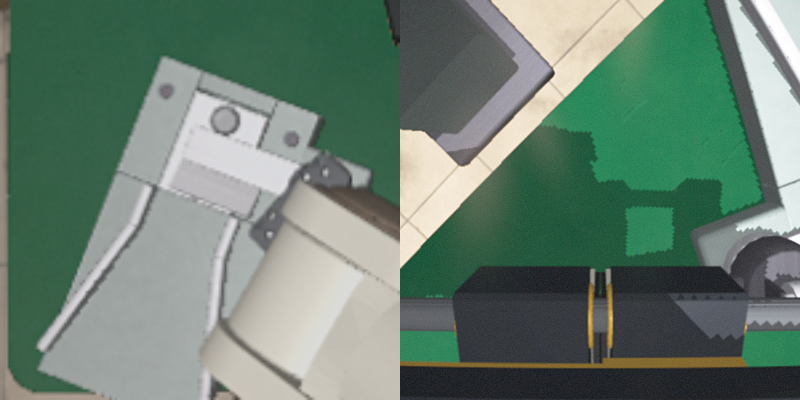

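The strap now lies across the nest on the carrier and looks nearly home. I'll push on in small steps and watch the tangential force.

Emit:
{"op": "play_rows", "data": {"steps": [[[0, -0.134, 0, 0, -0.0222], [0, 0, 0, 0, 0]]]}}

```text
clock: 12.4
tool_pos: [0.4377, 0.0859, 0.0748]
tool_rot: [-0.001, 0.352, 0.936, 0.0]
contact_force: [-4.1, 5.2, 2.4]
opening: 0.0007
gripper_force: 3.3
```

```bash
python3 -c "
from h import *
lev()"|tail -1
```

```text
r 95.8 ang 247.1 Ft -6.6 Fr -0.79 head 161.0
```

Emit:
{"op": "play_rows", "data": {"steps": [[[0, -0.134, 0, 0, -0.0222], [0, 0, 0, 0, 0]]]}}

```text
clock: 12.6
tool_pos: [0.4398, 0.0839, 0.0748]
tool_rot: [-0.001, 0.335, 0.942, 0.0]
contact_force: [-6.3, 5.1, 3.9]
opening: 0.0007
gripper_force: 3.9
```

```bash
python3 -c "
from h import *
lev()"|tail -1
```

```text
r 95.8 ang 248.8 Ft -8.09 Fr 0.57 head 163.0
```

Emit:
{"op": "play_rows", "data": {"steps": [[[0, -0.134, 0, 0, -0.0222], [0, 0, 0, 0, 0]]]}}

```text
clock: 12.8
tool_pos: [0.4422, 0.0818, 0.0747]
tool_rot: [-0.001, 0.318, 0.948, 0.0]
contact_force: [-6.3, 5.2, 4.0]
opening: 0.0001
gripper_force: 3.9
```

```bash
python3 -c "
from h import *
lev()"|tail -1
```

```text
r 95.8 ang 250.8 Ft -8.19 Fr 0.3 head 165.0
```

Emit:
{"op": "play_rows", "data": {"steps": [[[0, -0.134, 0, 0, -0.0222], [0, 0, 0, 0, 0]]]}}

```text
clock: 13.0
tool_pos: [0.4451, 0.0794, 0.0747]
tool_rot: [-0.001, 0.302, 0.953, -0.0]
contact_force: [-5.6, 3.2, 3.1]
opening: 0.0006
gripper_force: 3.2
```

```bash
python3 -c "
from h import *
lev()"|tail -1
```

```text
r 95.7 ang 253.0 Ft -6.38 Fr 1.11 head 167.0
```

Emit:
{"op": "play_rows", "data": {"steps": [[[0, -0.134, 0, 0, -0.0222], [0, 0, 0, 0, 0]]]}}

```text
clock: 13.2
tool_pos: [0.4487, 0.0768, 0.0747]
tool_rot: [-0.0, 0.286, 0.958, -0.0]
contact_force: [-1.6, 2.3, 1.5]
opening: 0.0005
gripper_force: 1.4
```

```bash
python3 -c "
from h import *
lev()"|tail -1
```

```text
r 95.5 ang 255.7 Ft -2.65 Fr -0.92 head 169.0
```

Emit:
{"op": "play_rows", "data": {"steps": [[[0, -0.134, 0, 0, -0.0222], [0, 0, 0, 0, 0]]]}}

```text
clock: 13.4
tool_pos: [0.4526, 0.0739, 0.0746]
tool_rot: [0.0, 0.269, 0.963, -0.001]
contact_force: [0.4, -0.5, -0.2]
opening: 0.0001
gripper_force: 0.0
```

```bash
python3 -c "
from h import *
lev()"|tail -1
```

```text
r 95.7 ang 258.6 Ft 0.65 Fr 0.21 head 170.9
```

The force fell from 8 N to 0, which is the click. I'll back off, rise, and check in pictures.

Emit:
{"op": "play_rows", "data": {"steps": [[[0, 0.4, 0, 0, 0], [0, 0.4, 0, 0, 0], [0, 0, 0, -1, 0], [0, 0, 0, -1, 0], [0, 0, 0, -1, 0]]]}}

```text
clock: 13.9
tool_pos: [0.4337, 0.0854, 0.1503]
tool_rot: [-0.0, 0.268, 0.963, -0.001]
contact_force: [0.3, 0.1, 0.6]
opening: 0.0005
gripper_force: 0.0
```

Emit:
{"op": "play_rows", "data": {"steps": [[[0, 0, 0, -1, 0], [0, 0, 0, -1, 0], [0, 0, 0, -0.5, 0], [0, 0, 0, 0, 0]]]}}

```text
clock: 14.3
tool_pos: [0.4354, 0.0855, 0.2134]
tool_rot: [0.002, 0.269, 0.963, -0.0]
contact_force: [1.5, -0.1, -0.1]
opening: 0.0002
gripper_force: 0.0
```

```bash
python3 -c "
from h import *
lev()
o,p,M=state();print(wd([0.03,-.2,0],M))"
```

```text
j [ 0.95  0.54 -1.51  2.04  0.6   1.14  0.2 ] tcp [0.4354 0.0855 0.2134] fix [  15.7 -179.6] F_fix [1.5 0.5] Fz -0.1 x head 2.597841217314799 clk 14.3 op 0.00020548961579477351 gf 0.0
r 97.8 ang 246.3 Ft 1.13 Fr -1.04 head 171.0
j [ 0.95  0.54 -1.51  2.04  0.6   1.14  0.2 ] tcp [0.4354 0.0855 0.2134] fix [  15.7 -179.6] F_fix [1.5 0.5] Fz -0.1 x head 2.597841217314799 clk 14.3 op 0.00020548961579477351 gf 0.0
[-5.17 -6.23  0.02]
```

Emit:
{"op": "play_rows", "data": {"steps": [[[0, -0.74, -0.89, 0, 0], [0, -0.74, -0.89, 0, 0], [0, -0.74, -0.89, 0, 0], [0, -0.74, -0.89, 0, 0], [0, -0.74, -0.89, 0, 0]]]}}

```text
clock: 14.8
tool_pos: [0.4558, -0.059, 0.211]
tool_rot: [-0.001, 0.268, 0.963, -0.001]
contact_force: [-0.1, 0.3, 0.3]
opening: 0.0007
gripper_force: 0.0
```

Emit:
{"op": "play_rows", "data": {"steps": [[[0, -0.74, -0.89, 0, 0], [0, -0.74, -0.89, 0, 0], [0, 0, 0, 0, 0]]]}}

```text
clock: 15.1
tool_pos: [0.4649, -0.1192, 0.2105]
tool_rot: [-0.001, 0.272, 0.962, -0.0]
contact_force: [-0.1, 0.8, 0.2]
opening: 0.0006
gripper_force: 0.0
```

```bash
python3 -c "
from h import *
state()
from rig import get_image
i=get_image('top')['color'];cv2.imwrite('pics/t6.png',i)
j=get_image('scene')['color'];cv2.imwrite('pics/s6.png',j)
cv2.imwrite('pics/c7.png',np.hstack([cv2.resize(i[190:330,140:280],(400,400),interpolation=2),cv2.resize(j[270:410,220:360],(400,400),interpolation=2)]))"
```

```text
j [ 1.3   0.64 -1.47  1.96  0.69  1.2   0.58] tcp [ 0.4649 -0.1192  0.2105] fix [ 120.3 -358. ] F_fix [-0.4  0.7] Fz 0.2 x head 2.5916596137134413 clk 15.1 op 0.0006443239283891707 gf 0.0
```

View pics/c7.png

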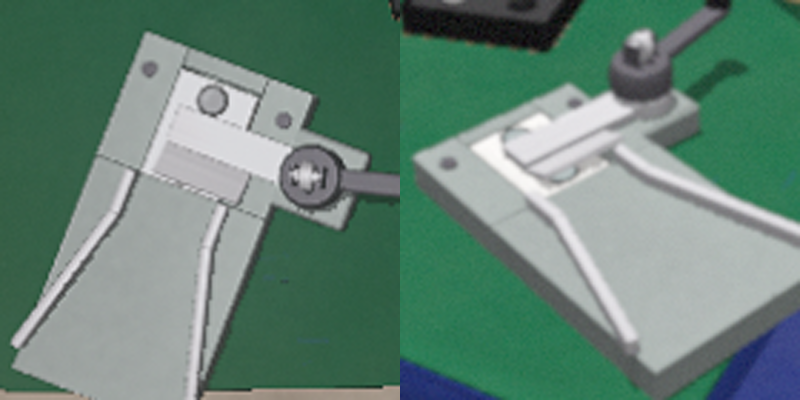

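The strap lies across the nest with the carrier flush under it, and the lever points right in the top view, bent past straight. I'll check the grip position numerically against the predictions for each number of clicks.

```bash
python3 - <<'E'
from h import *
i=cv2.imread("pics/t6.png");a=cv2.imread("pics/top0.png")
Ti=np.linalg.inv(T);rv=cv2.Rodrigues(Ti[:3,:3])[0]
def pr(f,z):
    w=R@(np.array(f)/1e3)+t-[0,.0013];return cv2.projectPoints(np.array([[*w,z]]),rv,Ti[:3,3],K,D)[0].ravel().round(1)
for s,l in [(0,0),(1.3,0),(1.25,.52),(1.3,.52),(1.3,1.04)]:
    p=np.radians(186.2)+s+l;print(s,l,pr([55+100*np.cos(p),-90+100*np.sin(p)],.125))
for im in(a,i):
    g=im.max(2)<45;n,lab,st,c=cv2.connectedComponentsWithStats(g[190:345,140:350].astype(np.uint8))
    print([(c[k]+[140,190]).round(1).tolist()+[int(st[k,4])] for k in range(1,n) if st[k,4]>25])
E
```

```text
0 0 [229.4 303.1]
1.3 0 [290.7 277.8]
1.25 0.52 [298.1 253.5]
1.3 0.52 [298.2 250.7]
1.3 1.04 [291.4 223.7]
[[288.9, 192.4, 55]]
[[288.2, 192.2, 67], [298.2, 256.7, 54]]
```

```bash
python3 - <<'E'
import cv2
i=cv2.imread("pics/t6.png").max(2)
print("cols 268..315 step2");
for v in range(240,272,1): print(v,' '.join(f"{x:3d}" for x in i[v,262:318:2]))
E
```

```text
cols 268..315 step2
240  85  97  98  96  95  96  93  94  94  96  95  94  95  95  96  96  95  94  94  92  93  92  93  95  93  93  92  94
241 119  85  94  95  95  95  95  94  94  94  96  97  96  96  96  96  95  95  93  93  94  93  94  94  94  92  93  93
242 162 130  93  94  94  96  93  93  93  96  95  96  95  96  97  95  94  94  94  94  92  92  93  92  91  91  92  92
243 174 168 135  94  95  96  94  95  94  93  95  95  95  94  95  96  95  95  95  94  94  92  94  94  92  92  93  91
244 174 175 171 135  88  96  93  94  94  95  96  95  96  95  95  96  95  94  92  93  92  92  95  92  92  92  92  91
245 174 175 178 142  84  96  93  94  93  96  95  94  97  95  95  94  96  94  94  94  94  93  93  93  94  93  93  92
246 175 173 178 120  94  94  95  96  95  95  94  96  96  95  96  95  95  94  94  95  93  94  94  93  96  93  93  93
247 175 175 176  89  96  95  93  95  93  95  96  95  94  96  94  95  95  94  97  94  94  93  93  93  91  93  94  91
248 178 178 169  68  96  95  93  95  95  98  95  95  95  95  94  96  95  93  95  94  94  93  94  92  92  93  95  92
249 128 124 118  55  87  95  96  94 
[... 1931 characters left out ...]
  92
266  62  97  97  96  93  96  96  95  97  94  92  95  95  94  94  94  94  95  89  63  64  64  97  95  94  93  92  94
267  90  95  97  95  93  95  96  95  94  92  92  94  97  93  95  93  92  95  95  63  62  61  96  95  93  92  92  91
268  96  94  94  95  95  97  95  97  93  93  92  94  96  95  96  95  94  95  95  86  86  86  94  94  93  93  92  92
269  97  97  96  95  94  96  98  96  93  92  93  93  94  96  95  94  94  95  94  94  93  94  91  95  92  92  92  94
270  97  96  97  97  95  95  96  95  94  93  93  93  96  96  95  94  95  94  94  94  94  93  93  92  92  93  91  92
271  97  97  97  94  94  94  96  93  93  92  92  93  94  94  94  95  95  96  95  94  94  93  94  91  90  93  93  91
```

```bash
python3 - <<'E'
from h import *
g=bp([(229.9,302.8),(296.5,255.8)],.125)[:,:2]
for ax in ([.50546,.15193],[.5056,.1535]):
    d=g-ax;print(np.hypot(*d.T),np.arctan2(d[:,1],d[:,0])+2*np.pi*(0), np.diff(np.arctan2(d[:,1],d[:,0])))
E
```

```text
[0.09920908 0.09697579] [ 2.866516   -1.69600834] [-4.56252435]
[0.0989295 0.098551 ] [ 2.88217428 -1.69542828] [-4.57760256]
```

```bash
python3 - <<'E'
from h import *
for n,(x0,y0,x1,y1) in (("top0",(225,190,270,245)),("t5",(175,210,260,265)),("t6",(175,210,260,265))):
    im=cv2.imread(f"pics/{n}.png",0)[y0:y1,x0:x1];im=cv2.resize(im,None,fx=4,fy=4,interpolation=cv2.INTER_CUBIC)
    for s in cv2.createLineSegmentDetector().detect(im)[0][:,0]:
        a=crop(s[:2],x0,y0,4);b=crop(s[2:],x0,y0,4)
        if np.hypot(*(a-b))<22: continue
        w=bp([a,b],.033)[:,:2];d=w[1]-w[0];print(n,a.round(1),b.round(1),'L',round(np.hypot(*d)*1e3),'fix heading',np.round((np.arctan2(d[1],d[0])-TH)%np.pi,3))
E
```

```text
top0 [255.7 197.8] [230.7 198.2] L 51 fix heading 1.952
top0 [256.8 241.7] [255.6 197.9] L 90 fix heading 0.403
top0 [242.5 199.5] [242.6 225.4] L 53 fix heading 0.38
top0 [258.4 201.3] [258.6 230.7] L 60 fix heading 0.383
t5 [203.1 214.3] [189.4 248.9] L 76 fix heading 0.006
t6 [203.1 214.3] [189.4 248.9] L 76 fix heading 0.006
```

```bash
python3 - <<'E'
from h import *
x0,y0,x1,y1=185,215,260,265
im=cv2.createCLAHE(6,(2,2)).apply(cv2.imread("pics/t6.png",0)[y0:y1,x0:x1]);im=cv2.resize(im,None,fx=4,fy=4,interpolation=cv2.INTER_CUBIC)
for s in cv2.createLineSegmentDetector().detect(im)[0][:,0]:
    a=crop(s[:2],x0,y0,4);b=crop(s[2:],x0,y0,4)
    if np.hypot(*(a-b))<12: continue
    w=bp([a,b],.033)[:,:2];d=w[1]-w[0];f=((w-t)@R*1e3).round(0).tolist();print(f,'L',round(np.hypot(*d)*1e3),np.round((np.arctan2(d[1],d[0])-TH)%np.pi,3))
E
```

```text
[[68.0, -29.0], [93.0, -29.0]] L 25 0.01
[[71.0, 28.0], [16.0, 29.0]] L 55 3.138
[[109.0, -66.0], [109.0, -37.0]] L 29 1.584
[[97.0, 2.0], [97.0, -31.0]] L 33 1.57
[[83.0, -99.0], [84.0, -67.0]] L 33 1.542
```

```bash
python3 -c "
from rig import *
print(hand_in())"
```

```text
the job is handed in; nothing more can be done
None
```

I handed the job in at about 15 s of the 61 s. The carrier is in the nest with the strap across it, and the push force rose to about 8 N, then fell to zero once, as for a single click. The lever's total turn measured in the top view fits strap home plus one click. The hand-in returned no verdict, and I judged the strap's final angle and the carrier's flushness only by eye.

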